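# Feed a parts tray through the spring gate

## Robot

A 6-joint arm with a two-finger parallel gripper is mounted at the origin on a cart in front of the work surface, level with it; the furniture and walls round the work are solid. World frame = base frame: x ahead of the robot, y to its left, z up, the work surface at z = 0. Lengths are in mm, angles in degrees, forces in N, time in s.
With the tool pointing down it reaches from about 300 to 850 mm from the base axis. Payload 4.2 kg.
Tool frame: the origin (TCP) lies midway between the tips of the shut fingers; the grasp point (between the pads) lies env.grip_depth behind it (env.grip_depth is the distance from the TCP to the grasp point, in mm); z points along the fingers, y is the direction in which the jaws open and shut (so a half turn about z gives the same grasp; the last joint's range is limited). The gripper opens to 91 mm and grips with 3 to 60 N. Pads are 32 mm wide; open, the fingers measure 118 mm over their backs; the gripper's body (76 mm by 178 mm) begins 60 mm behind the grasp point.
Start: joints at [71.734, 18.312, 89.639, -0, 72.044, -1.146], TCP at [169.267, 549.538, 213.976] pointing down, gripper open.
Joint ranges: [-177.97, 177.97], [-48.28, 115.42], [12.27, 149.76], [-77.06, 257.06], [2.81, 150.46], [-146.56, 146.56]. Speed limits (degrees/s): [147.25, 147.25, 180, 180, 180, 180].

## Interface

Orientations are given as [roll, pitch, yaw] about the fixed x, y, z axes, in that order (R = Rz(yaw) Ry(pitch) Rx(roll)).
In Python, from workcell import env, cams, spotter gives the robot as it stands.
- The arm moves only by the tool apply_moves, never from a script. Its argument "plan" is a list of rows, each an object with "jaw": the closure, from 0 (fully open) to 1 (shut); "delta_pos": the shift along the tool's x, y, z in mm, a list of three; "spin": the turn about the tool's z in rad. In form: [{"jaw": jaw, "delta_pos": [dx, dy, dz], "spin": spin}, ...]. A call has exactly 8 rows; each row is the pose to reach, as a shift and turn from the pose measured when the call began, along the tool's axes at that moment; what a row does not reach only later rows make up. A row lasts 1/8 s, in which the tool goes at most 62.5 mm and 10.7 degrees, less where a joint would pass 70% of its speed; a pose out of reach is approached as far as the arm can. A call with a gripper value outside its range is refused whole. The fingers move at their own pace and stop on an object; "squeeze" is the grip in N (left out, the last holds). Time passes only in rows, so rows that repeat a pose let the fingers close, or fill a call up. It gives the time, the measured TCP pose, the force and the opening at its end, in the units of the state.
- env.state(): the state, without advancing time (a new reading comes with each control period).
- cams.grab_frame(name): name is "scene" or "top"; returns the picture (400x640x3 uint8, red, green, blue); there is no depth.
- cams.calibration(name): a dict with "camera_matrix" (3x3 intrinsics, pixels), "k1" (the pictures are not rectified: a ray, as slopes to the right and down, at radius r is drawn at 1 + k1 r^2 times it, then the intrinsics apply), "rvec" (rotation vector, rad) and "tvec" (3), from world to camera coordinates, as OpenCV has them. Camera axes: x right, y down, z forward; pixel columns grow to the right and rows downward; lengths in mm; the calibration is good to about 2 mm. A picture is of the moment at which its call begins. calibration takes no time and is no camera call.
- env.job_done(): hands the job in, once; it reports no verdict.
Trained networks look in the newest picture that a camera, given by its name, has taken for a name from the list of things; names that differ only in an ending like _2 or _b are one class to them, and where a whole thing is asked for, a point or a joint stands for the part that bears it (a point fixed in the world has none). Each returns a list of dicts, best first, with "confidence" (0 to 1); they miss things now and then, are a little off and sometimes report something else, mostly with a low value. They report only what shows in the picture. A call takes as long as a camera call.
- spotter.masks_of(camera, target): "region" (400x640 bool, what is visible of it) and "extent" ([left, top, right, bottom] in pixels, round what is visible of it).
The state is a dict: "time_s": time; "qpos": joint angles; "qvel": joint speeds; "effort": joint torques, N m; "ee_pos": TCP position; "ee_rot": TCP orientation; "force": force on the tool from outside, world axes, zero at the start; "torque": the same for the moment, N m; "gripper_width": finger opening in mm.
Only numpy, scipy, OpenCV 4.12 (cv2) and the standard library are available. Lean on these libraries where they do the work, as an engineer would, in place of code of your own. Each camera call takes 0.05 s, during which the arm holds its last target.

## Task

With one fingertip press down the long treadle beside the chute to raise the gate, and keep it pressed while you push the tray by its tab along the chute and under the gate until it is fully home against the end stop. Then let the treadle up so that the gate closes behind the tray, and move clear. Only press and push: do not lift the tray, keep its two brackets inside, do not let the gate and the tray bear on each other, and leave the things round about alone.

Things in the scene. Friction and masses are not known exactly. Their poses are not given: they have to be found in the camera images.
- chute: Aluminium chute fixed to the table, 92 mm wide, open end at x = -246 mm. Origin on the table under the gate blade, on the chute's middle line; +x the way the tray travels, +y left of travel, +z up. Floor 6 mm high. Side rails: inner faces y = +38 and -38 mm, 8 mm thick, tops 28 mm high; on the right rail (-y) hinge lugs and rod reach 40 mm. All heights are above the table.
- stop (a point): Point on the face of the end stop's rubber bumpers, at x = +122 mm in the chute's frame, on its middle line, 17 mm high; axes as the chute.
- gate (a joint): Angle (rad) of the steel spring gate, 0 closed to 0.75 fully open, about a rod along the top of the right rail (y = -42, height 36 mm in the chute's frame). It is a seesaw: pressing the treadle outside the right rail down (3 to 5 N at its middle) raises the blade inside. From 0.40 on the blade clears the tray. A spring shuts it when released.
- blade (a point): Middle of the lower edge of the gate's blade, an upright plate 4 mm thick across the chute at x = 0, from y = -11 to +31 mm in the chute's frame. Closed, its lower edge is 16 mm high; open at 0.40 rad, over 29 mm (the tray's rim is 28 mm high). It moves only up and down, so the tray cannot push it open. The point moves with the gate.
- treadle (a point): Centre of the top of the treadle, a ribbed steel plate 225 x 40 mm, x = -240 to -15 mm in the chute's frame; it can be held down anywhere along it by a sliding finger. Closed it slopes up outwards: inner edge y = -60, 27 mm high, outer y = -95, 46 mm high. At 0.5 rad it is level, y = -53 to -93, 20 mm high; centre 23 mm high at 0.4 rad, 12 mm at 0.75. Moves with the gate.
- tray: Loose grey plastic tray, 0.25 to 0.45 kg, in the chute before the gate: open body 112 mm long (x, the way of travel), 72 wide, 22 high. Origin at the centre of the body's underside. A low strap, which fits beneath the closed gate, leads back from the body to an upright push tab. Home, its origin is at x = +66 mm in the chute's frame and the body's rear is 8 mm past the middle of the blade.
- tab (a point): Middle of the rear face of the tray's push tab, an upright plate 48 mm wide and 5 thick, from 7 to 35 mm above the table; 105 mm behind the tray's origin, 8 mm right of its middle line. Axes as the tray. For a finger pushing here 20 mm above the table, the pressed treadle lies about 60 mm to the right at the same height.
- assembly_0: Finished bracket with bolts, 98x30x14 mm, lying loose and lengthwise in the left half of the tray; origin at the centre of its underside, y axis along its length.
- assembly_1: The same kind of bracket in the right half of the tray.
- oiler: Bystander: cream plastic oil bottle with a thin spout, 41 mm across, 118 mm high; origin at its foot.
- tape_roll: Bystander: roll of green tape lying flat, 105 mm across, 60 mm high; origin at its underside.
- eraser: Bystander: eraser 19x46x12 mm; origin at its underside.

How it is judged (in metres and radians):
On the way, in this order (a step that is already met when the one before it is completed fails the run):
1. the gate is raised clear (0.38 rad) while the whole tray body is still before it (value of joint gate above 0.38 rad and x of tray in the frame of chute below -0.058 m), for 0.1 s.
2. the tray body has passed under the gate while a finger still holds the gate up (value of joint gate above 0.3 rad and x of tray in the frame of chute above 0.058 m and contact force between the fingers and gate above 0.3 N), for 0.1 s.
At the end, for the whole second after the job is handed in: The tray lies flat and at rest in the chute within 6 mm of the end stop, both assemblies inside it, and the gate is closed (under 0.06 rad) behind it (x of tray in the frame of chute above 0.06 m and y of tray in the frame of chute between -0.006 and 0.006 m and z of tray in the frame of chute below 0.009 m and angle between the x axis of tray and the x axis of chute, either way round below 0.08 rad and value of joint gate below 0.06 rad and linear speed of tray below 0.01 m/s and x of assembly_0 in the frame of tray between -0.02 and 0.02 m and y of assembly_0 in the frame of tray between -0.04 and 0.04 m and z of assembly_0 in the frame of tray between -0.002 and 0.012 m and x of assembly_1 in the frame of tray between -0.02 and 0.02 m and y of assembly_1 in the frame of tray between -0.04 and 0.04 m and z of assembly_1 in the frame of tray between -0.002 and 0.012 m); the robot touches nothing.
It fails at once if the tray is lifted (over 8 mm off the chute floor) (z of tray in the frame of chute above 0.014 m).
It fails at once if the tray is tipped (over 0.15 rad) (angle between tray's own z axis and vertical above 0.15 rad).
It fails at once if the gate comes down on the tray, or the tray is driven against the gate (over 2 N) (contact force between gate and tray above 2 N).
It fails at once if an assembly is jammed by the gate (contact force between gate and assembly_0 above 1 N or contact force between gate and assembly_1 above 1 N).
It fails at once if a bystander is moved more than 30 mm (distance of any of oiler, tape_roll, eraser from where it was at the start of the episode above 0.03 m).
It also fails if it takes over 51 s, if anything falls off the work surface, if the arm or the gripper's body presses on something with over 40 N, if the wrist force passes 120 N, or if a joint passes its speed limit or range.

## Working session

There is one attempt and no reset: what is moved stays moved. The work goes in short steps, Python scripts to look and compute and a tool call to move; the robot and the scene stay as the last step left them, time stands still between calls to the robot, and variables do not carry over. Pictures are saved under pics/ and viewed, and the job is handed in when it is done.

Besides the shell and the picture viewer there is one more tool, called as a command line: name --argument value ..., lists and objects as JSON in quotes. apply_moves: Moves the arm, as the interface text tells. Its arguments: {"type":"object","properties":{"plan":{"type":"array"},"squeeze":{"type":"number"}},"required":["plan"]}

```bash
mkdir -p pics; ls
python3 - <<'E'
from workcell import env,cams,spotter
import cv2
print(env.state(), env.grip_depth)
for n in("scene","top"):
    im=cams.grab_frame(n); cv2.imwrite(f"pics/{n}0.png",im[:,:,::-1]); print(cams.calibration(n))
E
```

```text
pics
{'time_s': 0.0, 'qpos': array([ 7.17337071e+01,  1.83513453e+01,  8.97046027e+01,  2.46029126e-04,
        7.20442973e+01, -1.14532428e+00]), 'qvel': array([-0.12515517,  0.18745427,  0.11922959, -0.00626483, -0.00753289,
       -0.10678587]), 'effort': array([-1.62465796e-03, -4.12478650e+01, -2.31964481e+01,  7.23564718e-02,
        4.60922986e-02, -1.50880983e-04]), 'ee_pos': array([169.11171166, 549.05220769, 213.13546777]), 'ee_rot': array([-1.79899779e+02, -2.23760465e-03,  1.62878953e+02]), 'force': array([ 0.21733289, -0.10286723, -0.57301202]), 'torque': array([ 0.03059335, -0.02757075,  0.00674145]), 'gripper_width': 91.28729906057502} 18.8
{'camera_matrix': array([[465.67992498,   0.        , 321.23691008],
       [  0.        , 465.67992498, 200.36142891],
       [  0.        ,   0.        ,   1.        ]]), 'k1': -0.0387803677523167, 'rvec': array([ 2.21367213, -0.64633427,  0.31112881]), 'tvec': array([-624.6862613 ,   58.86725463, 1230.89183445])}
{'camera_matrix': array([[405.67183335,   0.        , 317.94956713],
       [  0.        , 405.67183335, 205.0017824 ],
       [  0.        ,   0.        ,   1.        ]]), 'k1': -0.011184881639942797, 'rvec': array([ 2.14550459, -2.17341035,  0.18588036]), 'tvec': array([-297.17250636,  570.98293804,  836.79249044])}
```

View pics/scene0.png

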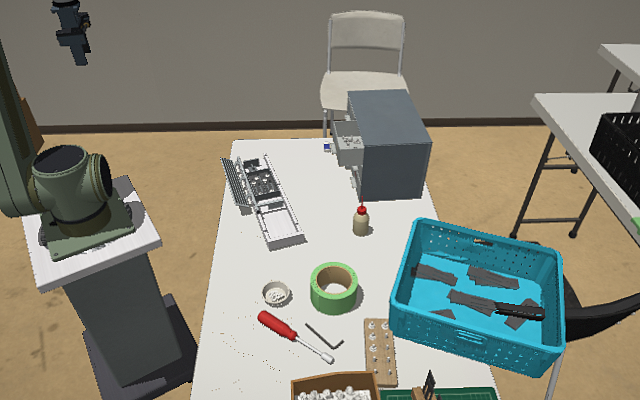

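View pics/top0.png

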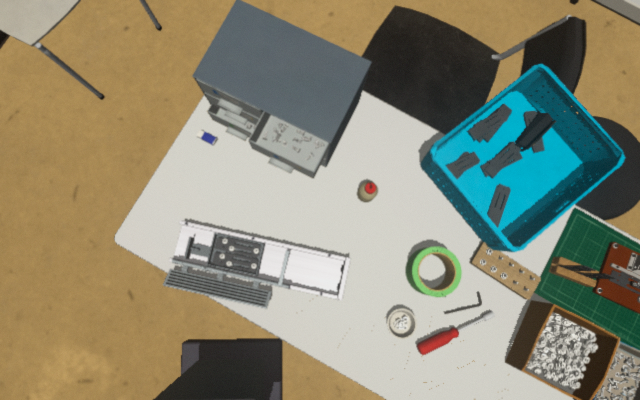

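The chute lies at about (180–350, 220–300) in the top view. The open end and treadle are on the left, and travel runs to the image right. Next I'll zoom in and get the masks.

```bash
cat > h.py <<'E'
import numpy as np,cv2
from workcell import env,cams,spotter
def cal(n):
    c=cams.calibration(n);return c['camera_matrix'],c['k1'],cv2.Rodrigues(np.array(c['rvec']))[0],np.array(c['tvec'])
def proj(n,P):
    K,k1,R,t=cal(n);p=np.atleast_2d(P)@R.T+t
    s=p[:,:2]/p[:,2:];r=(s**2).sum(1,keepdims=True);s=s*(1+k1*r);return s*[K[0,0],K[1,1]]+K[:2,2]
def back(n,uv,z):
    K,k1,R,t=cal(n)
    s=cv2.undistortPoints(np.array(uv,float).reshape(-1,1,2),K,np.array([k1,0,0,0.])).reshape(-1,2)
    d=np.c_[s,np.ones(len(s))]@R; c=-R.T@t
    return c+d*((z-c[2])/d[:,2:])
E
python3 - <<'E'
from h import *
for n,(x0,y0,x1,y1) in dict(top=(155,205,365,315),scene=(205,140,315,260)).items():
    im=cams.grab_frame(n)
    f=3.6 if n=='top' else 4.9
    cv2.imwrite(f"pics/{n}z.png",cv2.resize(im[y0:y1,x0:x1,::-1],None,fx=f,fy=f,interpolation=cv2.INTER_CUBIC))
    for t in("chute","tray","gate","treadle","assembly_0","oiler","tape_roll","eraser"):
        for r in spotter.masks_of(n,t)[:2]:
            m=r['region'].astype(np.uint8); print(n,t,round(r['confidence'],2),r['extent'],m.sum(),cv2.minAreaRect(cv2.findNonZero(m)))
    np.save(f"m_{n}.npy",spotter.masks_of(n,"chute")[0]['region'])
E
```

```text
top chute 0.8 [160.7, 221.4, 348.2, 308.5] 7299 ((255.8203125, 270.9971618652344), (178.02037048339844, 68.54632568359375), 12.479072570800781)
top tray 0.7 [218.4, 236.3, 259.1, 257.6] 432 ((237.0516357421875, 245.77870178222656), (42.71916961669922, 13.439009666442871), 13.13402271270752)
top tray 0.63 [187.3, 232.6, 263.5, 272.2] 925 ((223.87078857421875, 250.89324951171875), (75.25298309326172, 34.028743743896484), 12.994616508483887)
top gate 0.71 [162.3, 249.2, 288.7, 306.8] 2730 ((227.2190399169922, 282.8055725097656), (56.2290153503418, 126.22856903076172), 85.44623565673828)
top treadle 0.68 [163.7, 247.1, 286.8, 310.2] 2515 ((227.14306640625, 282.3514404296875), (55.152774810791016, 126.14917755126953), 85.44623565673828)
top assembly_0 0.87 [214.9, 235.0, 259.7, 258.7] 433 ((236.5, 245.50003051757812), (42.753318786621094, 14.120361328125), 11.309932708740234)
top assembly_0 0.71 [215.4, 251.9, 261.7, 271.8] 503 ((235.09762573242188, 261.1899108886719), (44.37849044799805, 14.499444961547852), 13.392496109008789)
top oiler 0.65 [359.0, 182.7, 377.5, 203.9] 319 ((366.5, 192
[... 1339 characters left out ...]
 34.6384162902832), 43.636070251464844)
scene treadle 0.38 [352.6, 208.0, 367.1, 239.5] 451 ((360.5, 220.5), (31.0, 17.0), 90.0)
scene assembly_0 0.67 [262.7, 172.7, 276.1, 192.6] 181 ((267.6134033203125, 182.00514221191406), (21.01766586303711, 9.442718505859375), 66.03751373291016)
scene assembly_0 0.5 [246.7, 177.5, 264.6, 195.7] 179 ((256.4931640625, 184.31507873535156), (20.131078720092773, 10.065539360046387), 69.44395446777344)
scene oiler 0.57 [350.6, 206.0, 369.3, 237.3] 437 ((360.5, 220.5), (31.0, 17.0), 90.0)
scene tape_roll 0.9 [309.5, 262.5, 360.4, 315.1] 1965 ((333.5, 288.5), (47.0, 53.0), 0.0)
scene eraser 0.37 [326.6, 144.3, 329.5, 149.8] 54 ((326.5, 146.5), (9.0, 5.0), 90.0)
```

View pics/topz.png

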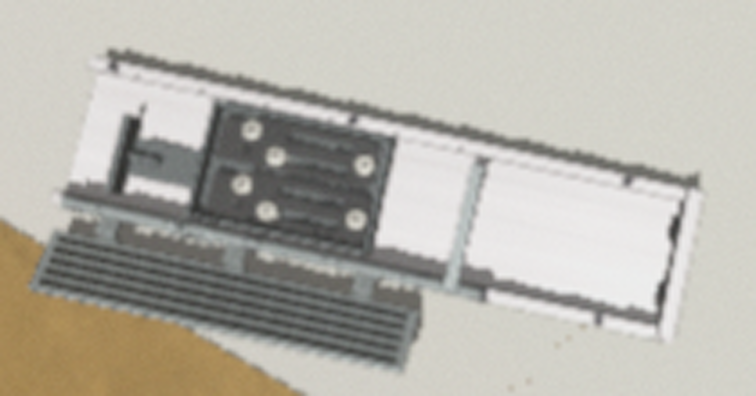

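View pics/scenez.png

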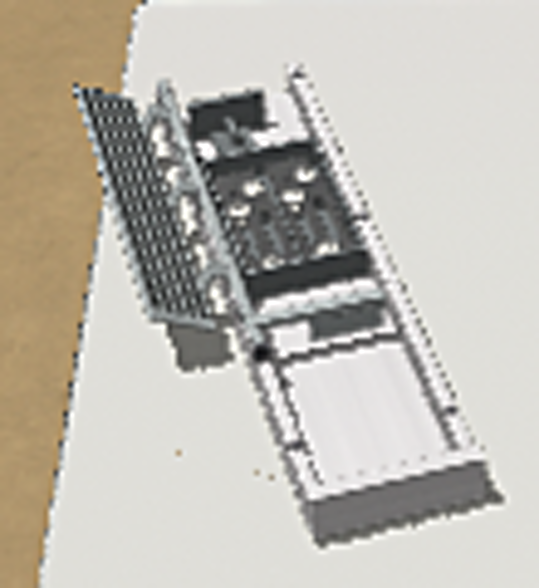

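```bash
cat >> h.py <<'E'
def c2w(p,P):
    a=p[2];R=np.array([[np.cos(a),-np.sin(a),0],[np.sin(a),np.cos(a),0],[0,0,1]])
    return np.atleast_2d(P)@R.T+[p[0],p[1],0]
E
python3 - <<'E'
from h import *
from scipy.optimize import least_squares
z=lambda a:(np.array(a,float)+.5)/3.6-.5+[155,205]
zs=lambda a:(np.array(a,float)+.5)/4.9-.5+[205,140]
obs_t=[((-240,-95,46),(32,290)),((-15,-95,46),(403,370)),((-15,-60,27),(420,315)),((-246,-46,28),(62,207)),((-246,46,28),(97,57)),((122,38,28),(681,190)),((122,-38,28),(659,318))]
obs_s=[((-240,-95,46),(75,88)),((-15,-95,46),(155,320))]
P=np.array([o[0] for o in obs_t],float);U=z([o[1] for o in obs_t])
Ps=np.array([o[0] for o in obs_s],float);Us=zs([o[1] for o in obs_s])
f=lambda p:np.r_[(proj('top',c2w(p,P))-U).ravel(),(proj('scene',c2w(p,Ps))-Us).ravel()*.5]
w=back('top',U,28);print(w.round(0))
d=w[1]-w[0]
s=least_squares(f,[w[:,0].mean(),w[:,1].mean(),np.arctan2(d[1],d[0])],loss='soft_l1')
print(s.x,np.degrees(s.x[2]));print(f(s.x).reshape(-1,2).round(1))
np.save('chute.npy',s.x);p=s.x
# edge lines overlay
L=[]
def seg(a,b):L.append((a,b))
for y in(46,38,-38,-46): seg((-246,y,28),(122,y,28))
for y in(38,-38): seg((-246,y,6),(122,y,6))
seg((122,-38,28),(122,38,28));seg((-246,46,28),(-246,-46,28))
q=[(-240,-60,27),(-15,-60,27),(-15,-95,46),(-240,-95,46)]
for i in range(4):seg(q[i],q[(i+1)%4])
seg((0,-11,16),(0,31,16))
for n,(x0,y0,f_) in dict(top=(155,205,3.6),scene=(205,140,4.9)).items():
    im=cv2.imread(f'pics/{n}z.png')
    for a,b in L:
        uv=((proj(n,c2w(p,[a,b]))-[x0,y0]+.5)*f_-.5).round().astype(int)
        cv2.line(im,tuple(map(int,uv[0])),tuple(map(int,uv[1])),(0,0,255),1)
    cv2.imwrite(f'pics/{n}o.png',im)
E
```

```text
[[ 400.   28.   28.]
 [ 350. -192.   28.]
 [ 382. -202.   28.]
 [ 449.   12.   28.]
 [ 539.   -6.   28.]
 [ 453. -360.   28.]
 [ 378. -345.   28.]]
[ 440.75582542 -233.11731256   -1.78998662] -102.55867861599951
[[-0.1  0.3]
 [ 1.9  0.2]
 [ 1.6 -1.8]
 [-2.4 -0.3]
 [-1.4 -0.2]
 [ 0.4  1. ]
 [-0.4  0.3]
 [ 0.2 -0. ]
 [ 0.3 -0. ]]
```

View pics/topo.png

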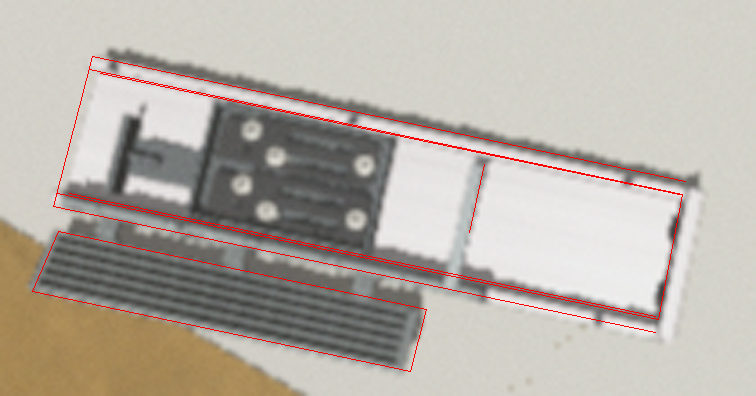

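View pics/sceneo.png

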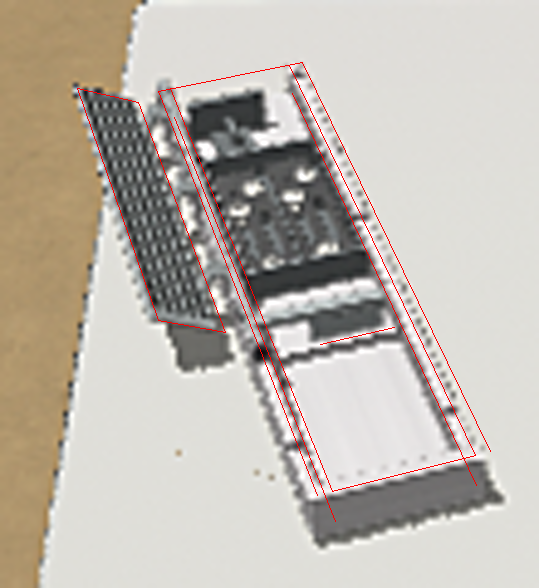

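Run:
```python
from h import *
for n,(x0,y0,x1,y1),tag in [('top',(160,215,260,290),'a'),('top',(250,225,350,300),'b'),('scene',(215,148,300,208),'c'),('scene',(230,190,310,250),'d')]:
    im=cv2.imread(f"pics/{n}0.png")
    z=cv2.resize(im[y0:y1,x0:x1],None,fx=8,fy=8,interpolation=cv2.INTER_CUBIC)
    for k in range(0,z.shape[1],80): cv2.putText(z,str(x0+k//8),(k,10),0,.35,(0,0,255));cv2.line(z,(k,0),(k,z.shape[0]),(0,0,255),1) if k%80==0 else 0
    for k in range(0,z.shape[0],80): cv2.putText(z,str(y0+k//8),(0,k+10),0,.35,(0,0,255));cv2.line(z,(0,k),(z.shape[1],k),(0,0,255),1)
    cv2.imwrite(f'pics/z{tag}.png',z)
```

```text
(no output)
```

View pics/za.png

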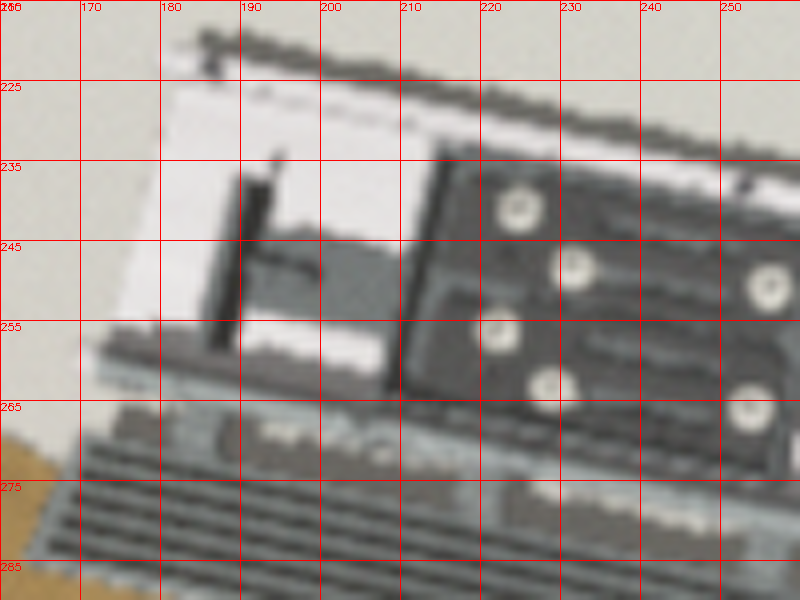

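View pics/zb.png

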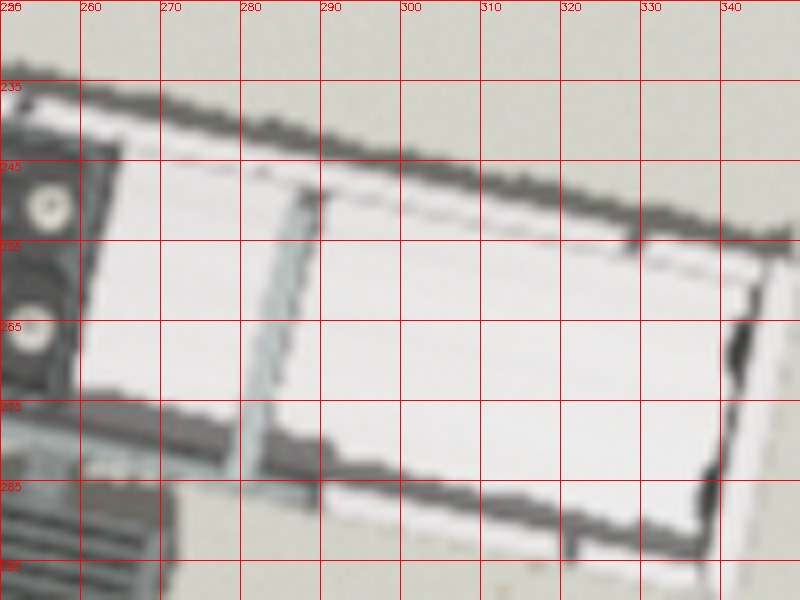

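View pics/zc.png

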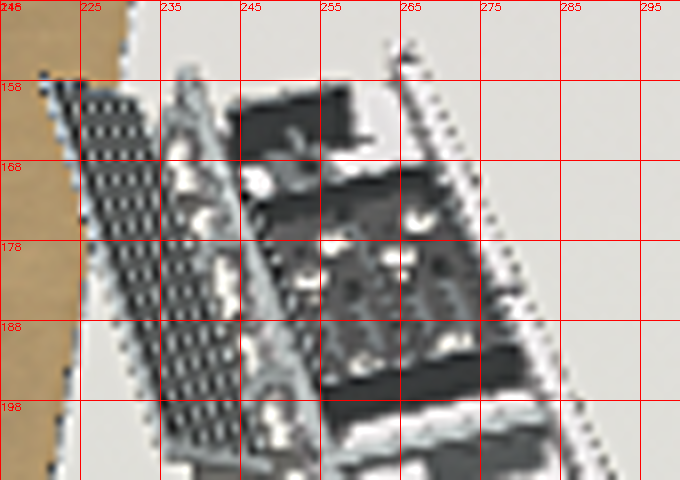

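View pics/zd.png

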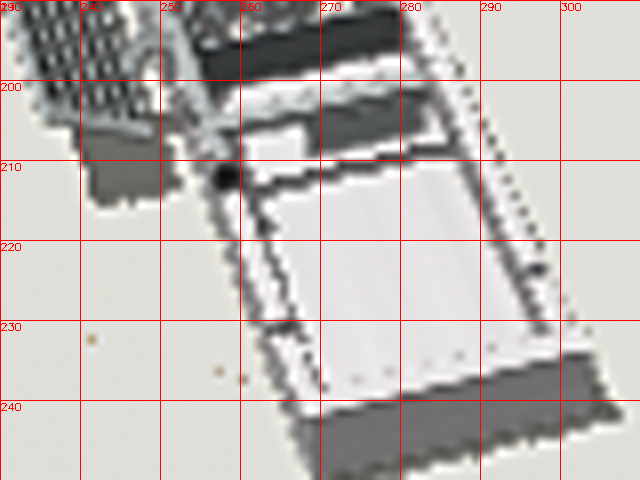

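Run:
```python
from h import *
from scipy.optimize import least_squares
for n in('top','scene'):
    K,k,R,t=cal(n);print(n,-R.T@t)
# (cam, uv, z, axis, val)
O=[('top',(220,228.5),28,1,46),('top',(270,239.8),28,1,46),('top',(340,255.3),28,1,46),
('top',(180.3,222),28,0,-246),('top',(170,260),28,0,-246),('top',(341.2,267),17,0,122),('top',(338.2,286),17,0,122),
('top',(163.7,285.3),46,1,-95),('top',(266.7,307.6),46,1,-95),('top',(163.7,285.3),46,0,-240),('top',(266.7,307.6),46,0,-15),
('top',(336,294.7),28,1,-38),('top',(310,288.5),28,1,-38),
('scene',(220.3,157.5),46,0,-240),('scene',(220.3,157.5),46,1,-95),('scene',(236,204.5),46,0,-15),('scene',(236,204.5),46,1,-95),
('scene',(297,220),28,1,46),('scene',(285,191.5),28,1,46),('scene',(268,162),28,1,38),('scene',(263,210),28,1,-38),('scene',(271,239),28,1,-38)]
W=[back(o[0],[o[1]],o[2])[0] for o in O]
def f(p,full=False):
    c,s=np.cos(p[2]),np.sin(p[2]);r=[]
    for o,w in zip(O,W):
        d=w[:2]-p[:2]; l=(c*d[0]+s*d[1],-s*d[0]+c*d[1]); r.append((l[o[3]]-o[4]))
    r=np.array(r); return r
wt=np.array([1 if o[0]=='top' else .6 for o in O])
for m in(wt,wt*(np.array([o[0]=='top' for o in O])),wt*(np.array([o[0]!='top' for o in O]))):
    s=least_squares(lambda p:f(p)*m,[440,-233,-1.79],loss='soft_l1',f_scale=2,x_scale=[1,1,.01]);print(s.x.round(4),f(s.x).round(1))
    if m is wt:np.save('chute.npy',s.x)
```

```text
top [ 440.78812055 -279.15123833  917.78815913]
scene [   32.40370906 -1081.07409239   859.66376755]
[ 439.1768 -232.596    -1.8004] [ 0.3 -0.3 -0.4  0.9  0.8 -1.9  0.1 -0.4  0.8  1.6 -2.5 -0.7  0.3  1.
 -1.  -1.  -0.4 -2.1  0.9 -0.4  8.2  0.3]
[ 439.1166 -232.596    -1.8011] [ 0.3 -0.2 -0.3  0.9  0.8 -1.9  0.1 -0.5  0.9  1.7 -2.5 -0.5  0.4  1.1
 -1.1 -1.  -0.3 -2.   1.  -0.5  8.2  0.4]
[ 439.509  -232.4318   -1.7978] [ 0.4 -0.4 -1.   1.3  0.9 -1.6  0.3 -0.   0.6  1.6 -2.5 -1.3 -0.1  1.
 -0.6 -1.  -0.6 -2.6  0.8 -0.2  7.8 -0.3]
```

```bash
cat >> h.py <<'E'
from scipy.spatial.transform import Rotation as Ro
def w2c(P):
    p=np.load('chute.npy');a=p[2];d=np.atleast_2d(P)-[p[0],p[1],0]
    return d@np.array([[np.cos(a),-np.sin(a),0],[np.sin(a),np.cos(a),0],[0,0,1]])
def plan(tx,ty,tz,yaw=None):
    p=np.load('chute.npy');s=env.state();R=Ro.from_euler('xyz',s['ee_rot'],degrees=True).as_matrix()
    w=c2w(p,[(tx,ty,tz)])[0]
    y=np.degrees(p[2])+180
    print('chute now',w2c(s['ee_pos']).round(1),'rot',np.round(s['ee_rot'],2),'goal world',w.round(1),'delta tool',(R.T@(w-s['ee_pos'])).round(1),'spin',np.radians((s['ee_rot'][2]-y+180)%360-180).round(3),'F',s['force'].round(1),'w',round(s['gripper_width'],1),'t',s['time_s'])
E
python3 - <<'E'
from h import *
print('tab top',w2c(back('top',[(189.5,237),(185.3,258)],35)).round(1), 'tabfront',w2c(back('top',[(194,238),(190,258)],35)).round(1))
print('body rear',w2c(back('top',[(213,234),(208,264)],28)).round(1),'front',w2c(back('top',[(265,243),(259,274)],28)).round(1))
plan(-250,-38,150)
print(env.state()['qpos'])
E
```

```text
tab top [[-215.1   14.1   35. ]
 [-212.3  -31.4   35. ]] tabfront [[-205.1   14.1   35. ]
 [-202.5  -29.2   35. ]]
body rear [[-169.1   31.4   28. ]
 [-163.4  -33.7   28. ]] front [[-54.1  36.6  28. ]
 [-51.3 -31.   28. ]]
chute now [[-700.2 -440.8  214. ]] rot [180.     0.   162.88] goal world [459.1  19.5 150. ] delta tool [-433.  -421.2   64. ] spin 1.502 F [ 0.2 -0.4 -0.3] w 91.4 t 1.1
[ 7.17349085e+01  1.83121479e+01  8.96402331e+01 -1.24031033e-03
  7.20457721e+01 -1.14594309e+00]
```

apply_moves --plan '[{"jaw": 0.1, "delta_pos": [-40, -40, 4], "spin": 0.15}, {"jaw": 0.2, "delta_pos": [-80, -80, 8], "spin": 0.32}, {"jaw": 0.3, "delta_pos": [-120, -120, 12], "spin": 0.49}, {"jaw": 0.38, "delta_pos": [-160, -158, 16], "spin": 0.66}, {"jaw": 0.38, "delta_pos": [-200, -197, 20], "spin": 0.83}, {"jaw": 0.38, "delta_pos": [-240, -236, 25], "spin": 1.0}, {"jaw": 0.38, "delta_pos": [-280, -275, 30], "spin": 1.17}, {"jaw": 0.38, "delta_pos": [-320, -314, 35], "spin": 1.34}]' --squeeze 30

```text
time_s: 2.1
ee_pos: [383.5, 153.7, 179.2]
ee_rot: [179.9, -0.0, 85.8]
force: [-0.4, 0.3, -0.0]
gripper_width: 56.5
```

Run:
```python
from h import *
plan(-242,-38,120)
```

```text
chute now [[-363.5 -142.2  179.2]] rot [ 1.7993e+02 -4.0000e-02  8.5790e+01] goal world [457.2  11.7 120. ] delta tool [-136.2   83.9   59.2] spin 0.156 F [-0.4  0.3 -0. ] w 56.5 t 2.1
```

apply_moves --plan '[{"jaw": 0.38, "delta_pos": [-30, 20, 10], "spin": 0.1}, {"jaw": 0.38, "delta_pos": [-70, 42, 20], "spin": 0.156}, {"jaw": 0.38, "delta_pos": [-105, 65, 35], "spin": 0.156}, {"jaw": 0.38, "delta_pos": [-136, 84, 50], "spin": 0.156}, {"jaw": 0.38, "delta_pos": [-136, 84, 59], "spin": 0.156}, {"jaw": 0.38, "delta_pos": [-136, 84, 59], "spin": 0.156}, {"jaw": 0.38, "delta_pos": [-136, 84, 59], "spin": 0.156}, {"jaw": 0.38, "delta_pos": [-136, 84, 59], "spin": 0.156}]'

```text
time_s: 3.1
ee_pos: [457.4, 12.7, 120.7]
ee_rot: [179.9, -0.1, 76.9]
force: [0.7, -0.2, -0.8]
gripper_width: 56.6
```

Run:
```python
from h import *
plan(-242,-38,60)
for n,(x0,y0,x1,y1) in dict(top=(130,180,290,300),scene=(190,100,310,220)).items():
    im=cams.grab_frame(n); f=5
    z=cv2.resize(im[y0:y1,x0:x1,::-1],None,fx=f,fy=f,interpolation=cv2.INTER_CUBIC)
    cv2.imwrite(f"pics/{n}2.png",z)
    print(n,((proj(n,[env.state()['ee_pos']])[0]-[x0,y0]+.5)*f))
```

```text
chute now [[-243.   -38.1  120.7]] rot [ 1.7987e+02 -7.0000e-02  7.6930e+01] goal world [457.2  11.7  60. ] delta tool [-1.  -0.1 60.7] spin 0.001 F [ 0.7 -0.2 -0.8] w 56.6 t 3.1
top [131.76104667 389.22171677]
scene [235.61023116 162.84787056]
```

View pics/top2.png

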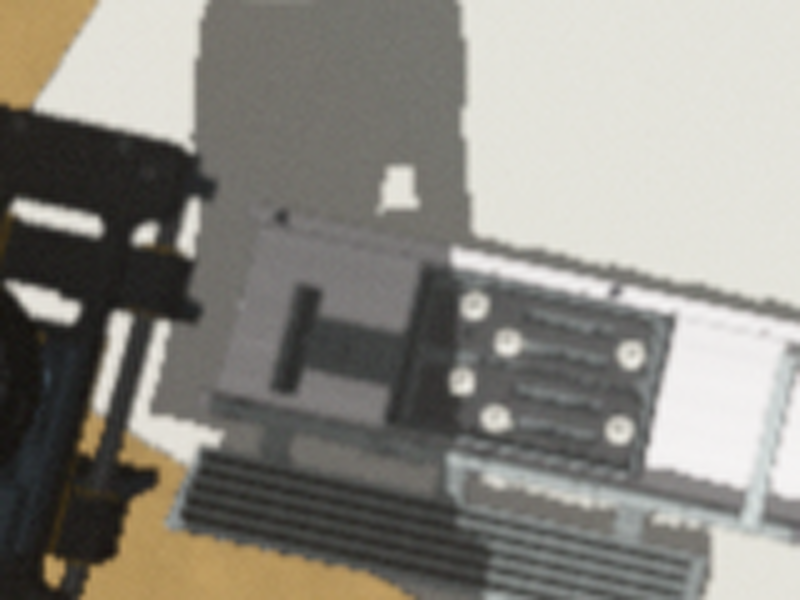

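View pics/scene2.png

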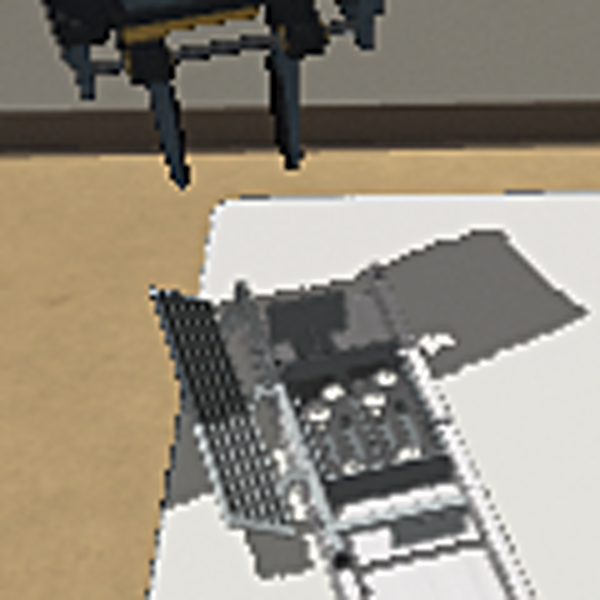

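apply_moves --plan '[{"jaw": 0.38, "delta_pos": [-1, 0, 30], "spin": 0}, {"jaw": 0.38, "delta_pos": [-2, 0, 60], "spin": 0}, {"jaw": 0.38, "delta_pos": [-2, 0, 78], "spin": 0}, {"jaw": 0.38, "delta_pos": [-2, 0, 84], "spin": 0}, {"jaw": 0.38, "delta_pos": [-2, 0, 88], "spin": 0}, {"jaw": 0.38, "delta_pos": [-2, 0, 92], "spin": 0}, {"jaw": 0.38, "delta_pos": [-2, 0, 92], "spin": 0}, {"jaw": 0.38, "delta_pos": [-2, 0, 92], "spin": 0}]'

```text
time_s: 4.2
ee_pos: [458.0, 10.6, 29.3]
ee_rot: [179.8, -0.1, 76.9]
force: [1.3, -0.3, 4.5]
gripper_width: 56.4
```

Run:
```python
from h import *
plan(-241,-38,19)
for n,(x0,y0,x1,y1) in dict(scene=(205,120,310,220)).items():
    im=cams.grab_frame(n); f=6
    z=cv2.resize(im[y0:y1,x0:x1,::-1],None,fx=f,fy=f,interpolation=cv2.INTER_CUBIC)
    cv2.imwrite(f"pics/{n}3.png",z)
```

```text
chute now [[-241.1  -37.    29.3]] rot [ 1.7976e+02 -9.0000e-02  7.6910e+01] goal world [457.   10.7  19. ] delta tool [-0.1 -1.1 10.3] spin 0.001 F [ 1.3 -0.3  4.5] w 56.4 t 4.2
```

View pics/scene3.png

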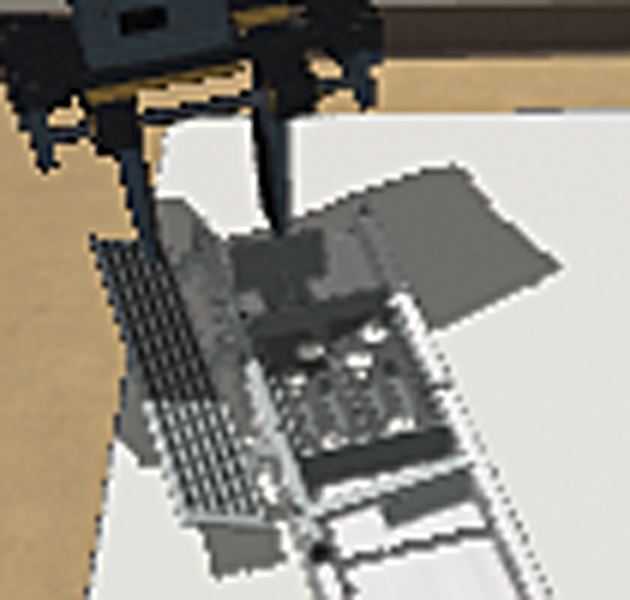

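The scene view shows the right finger on the treadle at about (155,255) and the left finger behind the tab at (280,240). I'll press on down to about 18–19 mm.

apply_moves --plan '[{"jaw": 0.38, "delta_pos": [0, 0, 3], "spin": 0}, {"jaw": 0.38, "delta_pos": [0, 0, 6], "spin": 0}, {"jaw": 0.38, "delta_pos": [0, 0, 9], "spin": 0}, {"jaw": 0.38, "delta_pos": [0, -1, 11], "spin": 0}, {"jaw": 0.38, "delta_pos": [0, -1, 11], "spin": 0}, {"jaw": 0.38, "delta_pos": [0, -1, 11], "spin": 0}, {"jaw": 0.38, "delta_pos": [0, -1, 11], "spin": 0}, {"jaw": 0.38, "delta_pos": [0, -1, 11], "spin": 0}]'

```text
time_s: 5.25
ee_pos: [462.1, 9.8, 20.1]
ee_rot: [179.2, -0.1, 77.0]
force: [5.4, -4.8, 10.9]
gripper_width: 56.4
```

Run:
```python
from h import *
plan(-55,-38,18.5)
for n,(x0,y0,x1,y1) in dict(scene=(205,120,310,220),top=(160,200,310,310)).items():
    im=cams.grab_frame(n); f=5
    z=cv2.resize(im[y0:y1,x0:x1,::-1],None,fx=f,fy=f,interpolation=cv2.INTER_CUBIC)
    cv2.imwrite(f"pics/{n}4.png",z)
```

```text
chute now [[-241.2  -32.9   20.1]] rot [ 1.7915e+02 -1.3000e-01  7.7010e+01] goal world [ 414.7 -170.4   18.5] delta tool [-186.2   -5.7    1.1] spin 0.003 F [ 5.4 -4.8 10.9] w 56.4 t 5.25
```

View pics/scene4.png

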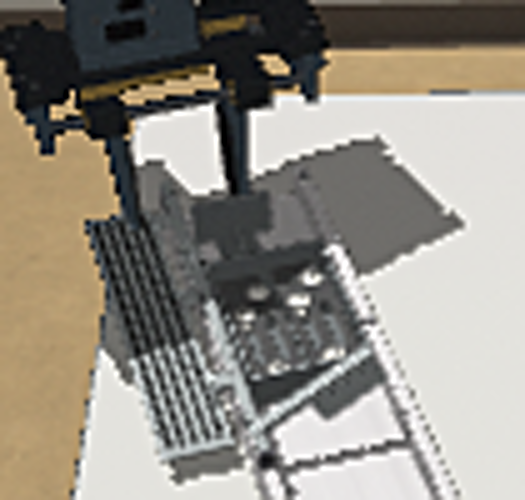

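View pics/top4.png

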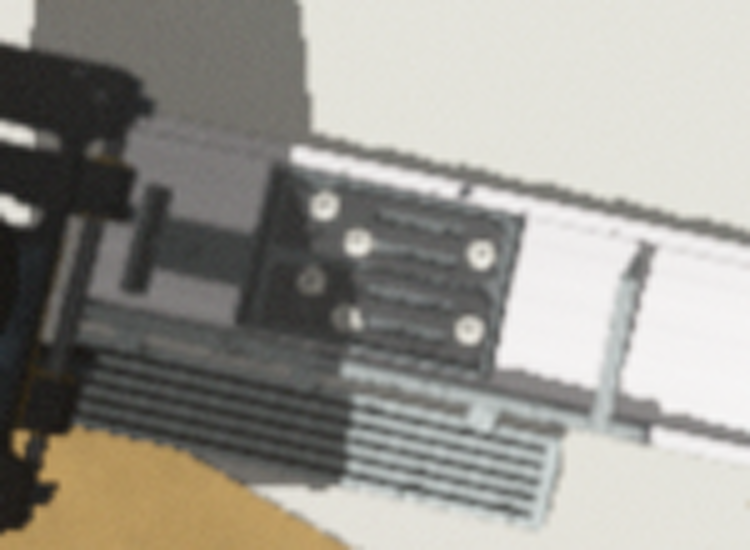

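Run:
```python
from h import *
p=np.load('chute.npy')
# treadle corners: closed outer (-95,46), inner (-60,27) relative to hinge (-42,36)
for a in (0,.3,.4,.45,.5,.55,.6,.65,.7,.75):
    c,s=np.cos(a),np.sin(a)
    out=[]
    for y,z in((-95,46),(-60,27)):
        dy,dz=y+42,z-36
        out.append((-15, -42+c*dy-s*dz, 36+s*dy+c*dz))
    w=c2w(p,out)
    # finger right at y=-61..-75 height of treadle
    (x,y1,z1),(x,y2,z2)=out
    h=[z2+(z1-z2)*(y-y2)/(y1-y2) for y in(-61,-75)]
    by=-42+c*52-s*(-20)
    print(a,np.round(out,0)[:,1:].tolist(),'scene',proj('scene',w).round(1).tolist(),'top',proj('top',w).round(1).tolist(),'h',np.round(h,1))
```

```text
0 [[-95.0, 46.0], [-60.0, 27.0]] scene [[236.2, 204.7], [249.9, 207.2]] top [[267.8, 308.3], [272.4, 291.0]] h [27.5 35.1]
0.3 [[-96.0, 30.0], [-57.0, 22.0]] scene [[236.7, 209.3], [251.3, 208.3]] top [[268.4, 307.7], [272.9, 289.2]] h [23.  25.8]
0.4 [[-95.0, 25.0], [-55.0, 21.0]] scene [[237.2, 210.7], [251.9, 208.6]] top [[268.8, 307.0], [273.1, 288.5]] h [21.3 22.6]
0.45 [[-94.0, 22.0], [-54.0, 20.0]] scene [[237.5, 211.4], [252.2, 208.7]] top [[268.9, 306.6], [273.2, 288.2]] h [20.4 21. ]
0.5 [[-93.0, 19.0], [-53.0, 19.0]] scene [[237.9, 212.0], [252.5, 208.8]] top [[269.1, 306.1], [273.4, 287.8]] h [19.5 19.4]
0.55 [[-92.0, 17.0], [-53.0, 19.0]] scene [[238.4, 212.7], [252.8, 208.9]] top [[269.3, 305.6], [273.5, 287.4]] h [18.5 17.7]
0.6 [[-91.0, 14.0], [-52.0, 18.0]] scene [[238.8, 213.3], [253.2, 208.9]] top [[269.6, 305.0], [273.6, 287.0]] h [17.5 16. ]
0.65 [[-90.0, 12.0], [-51.0, 18.0]] scene [[239.3, 213.9], [253.5, 209.0]] top [[269.8, 304.4], [273.7, 286.5]] h [16.4 14.2]
0.7 [[-89.0, 10.0], [-50.0, 18.0]] scene [[239.9, 214.4], [253.9, 209.0]] top [[270.0, 303.7], [273.8, 286.1]] h [15.3 12.4]
0.75 [[-88.0, 7.0], [-49.0, 17.0]] scene [[240.5, 214.9], [254.2, 209.1]] top [[270.2, 303.0], [273.9, 285.7]] h [14.1 10.4]
```

apply_moves --plan '[{"jaw": 0.38, "delta_pos": [0, -3, 2], "spin": 0}, {"jaw": 0.38, "delta_pos": [-4, -4, 3], "spin": 0}, {"jaw": 0.38, "delta_pos": [-8, -4, 3], "spin": 0}, {"jaw": 0.38, "delta_pos": [-12, -4, 3], "spin": 0}, {"jaw": 0.38, "delta_pos": [-17, -4, 3], "spin": 0}, {"jaw": 0.38, "delta_pos": [-22, -4, 3], "spin": 0}, {"jaw": 0.38, "delta_pos": [-27, -4, 3], "spin": 0}, {"jaw": 0.38, "delta_pos": [-32, -4, 3], "spin": 0}]'

```text
time_s: 6.35
ee_pos: [453.8, -18.4, 18.3]
ee_rot: [178.9, -0.4, 76.9]
force: [2.7, 11.8, 12.5]
gripper_width: 56.2
```

```bash
cat > look.py <<'E'
from h import *
import sys
k=sys.argv[1]
plan(-55,-38,18.5)
ims=[]
for n,(x0,y0,x1,y1) in dict(scene=(205,120,315,250),top=(160,200,355,315)).items():
    im=cams.grab_frame(n); f=4.6 if n=='scene' else 4
    z=cv2.resize(im[y0:y1,x0:x1,::-1],None,fx=f,fy=f,interpolation=cv2.INTER_CUBIC)
    cv2.imwrite(f"pics/{n}{k}.png",z)
E
python3 look.py 5
```

```text
chute now [[-211.9  -34.5   18.3]] rot [178.86  -0.41  76.88] goal world [ 414.7 -170.4   18.5] delta tool [-156.9   -3.5   -1.4] spin 0.001 F [ 2.7 11.8 12.5] w 56.2 t 6.35
```

View pics/scene5.png

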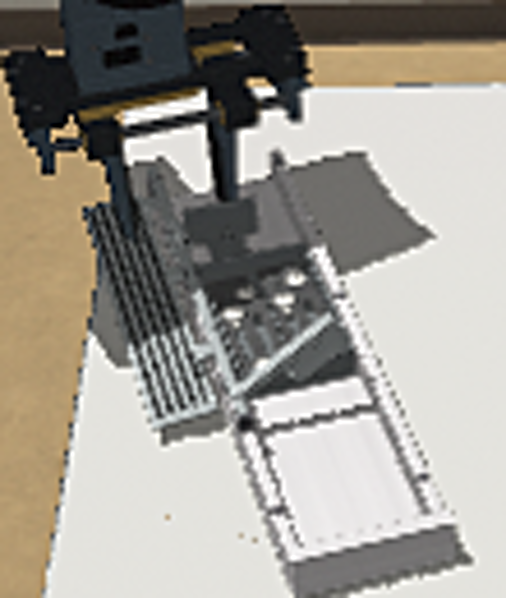

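View pics/top5.png

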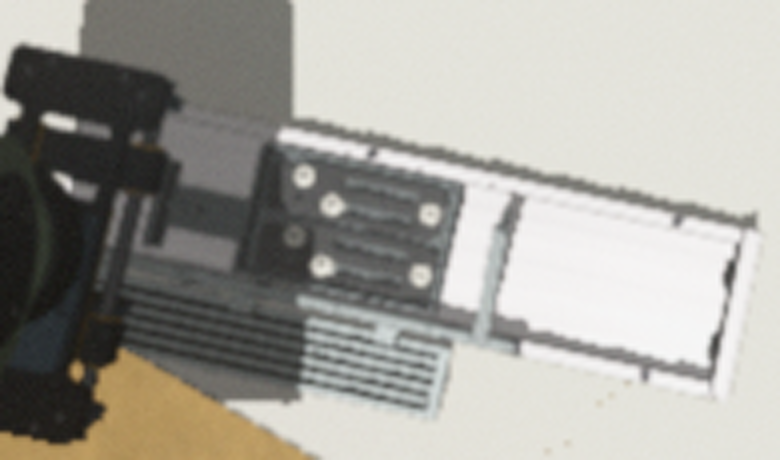

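apply_moves --plan '[{"jaw": 0.38, "delta_pos": [-8, -3, 1.2], "spin": 0}, {"jaw": 0.38, "delta_pos": [-14, -3, 1.2], "spin": 0}, {"jaw": 0.38, "delta_pos": [-20, -3, 1.2], "spin": 0}, {"jaw": 0.38, "delta_pos": [-26, -3, 1.2], "spin": 0}, {"jaw": 0.38, "delta_pos": [-32, -3, 1.1], "spin": 0}, {"jaw": 0.38, "delta_pos": [-38, -3, 1.1], "spin": 0}, {"jaw": 0.38, "delta_pos": [-44, -3, 1], "spin": 0}, {"jaw": 0.38, "delta_pos": [-50, -3, 1], "spin": 0}]'

```text
time_s: 7.45
ee_pos: [441.5, -65.1, 18.1]
ee_rot: [178.6, -0.6, 76.8]
force: [2.6, 13.8, 14.2]
gripper_width: 56.5
```

```bash
python3 look.py 6
```

```text
chute now [[-163.7  -35.8   18.1]] rot [178.64  -0.6   76.76] goal world [ 414.7 -170.4   18.5] delta tool [-108.6   -1.9   -1.6] spin -0.002 F [ 2.6 13.8 14.2] w 56.5 t 7.45
```

View pics/scene6.png

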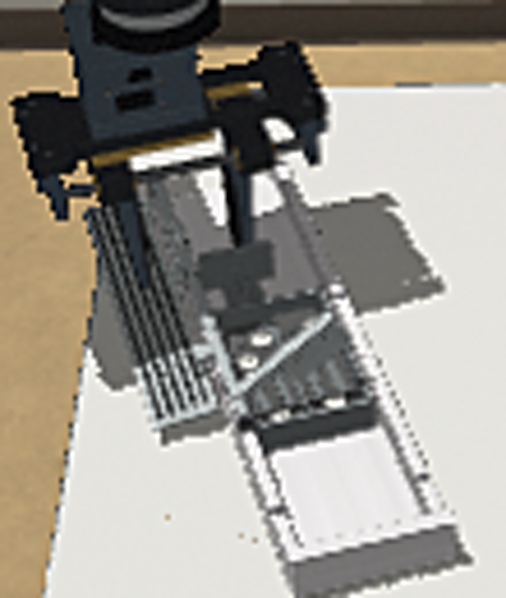

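View pics/top6.png

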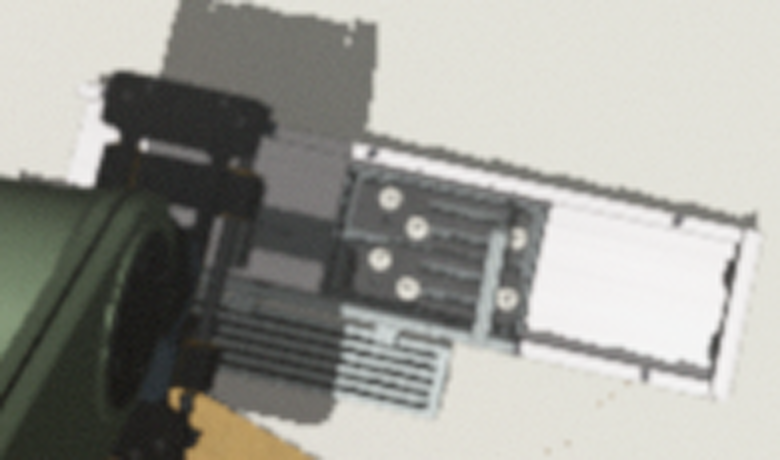

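The tray's front is now past the blade, the gate is up, and both brackets are lying in place. I'll keep pushing.

apply_moves --plan '[{"jaw": 0.38, "delta_pos": [-8, -2, 1.2], "spin": 0}, {"jaw": 0.38, "delta_pos": [-14, -2, 1.2], "spin": 0}, {"jaw": 0.38, "delta_pos": [-20, -2, 1.1], "spin": 0}, {"jaw": 0.38, "delta_pos": [-26, -2, 1], "spin": 0}, {"jaw": 0.38, "delta_pos": [-32, -2, 1], "spin": 0}, {"jaw": 0.38, "delta_pos": [-38, -2, 0.9], "spin": 0}, {"jaw": 0.38, "delta_pos": [-44, -2, 0.8], "spin": 0}, {"jaw": 0.38, "delta_pos": [-50, -2, 0.8], "spin": 0}]'

```text
time_s: 8.55
ee_pos: [429.8, -112.0, 17.8]
ee_rot: [178.5, -0.8, 76.6]
force: [3.7, 14.6, 13.5]
gripper_width: 56.4
```

```bash
python3 look.py 7
```

```text
chute now [[-115.3  -36.6   17.8]] rot [178.46  -0.78  76.63] goal world [ 414.7 -170.4   18.5] delta tool [-60.3  -1.1  -1.6] spin -0.004 F [ 3.7 14.6 13.5] w 56.4 t 8.55
```

View pics/scene7.png

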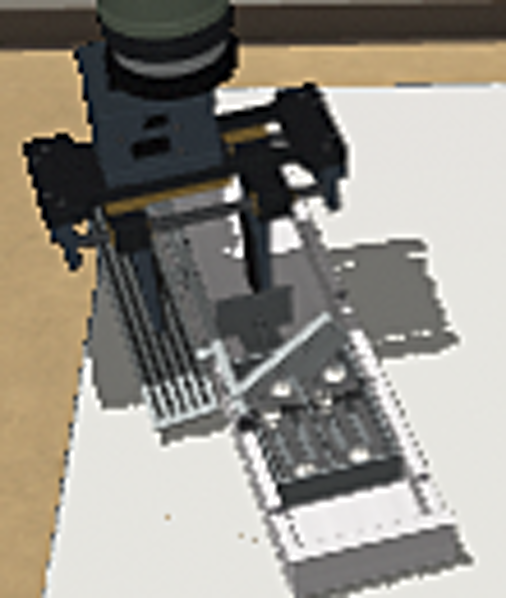

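View pics/top7.png

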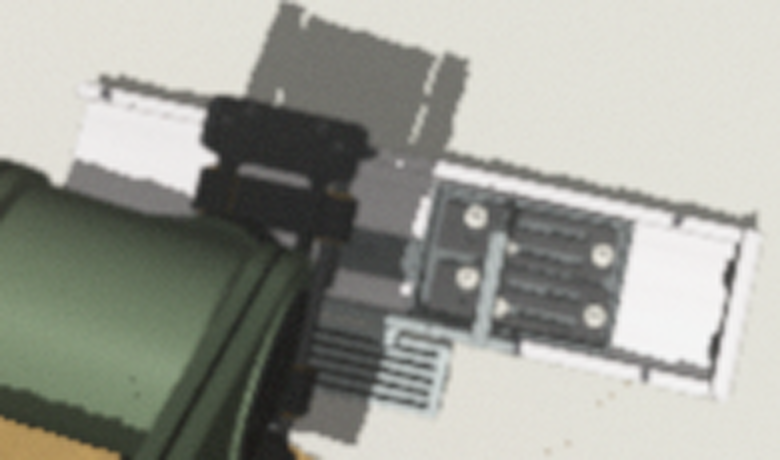

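apply_moves --plan '[{"jaw": 0.38, "delta_pos": [-7, -2, 1], "spin": 0}, {"jaw": 0.38, "delta_pos": [-13, -2, 1], "spin": 0}, {"jaw": 0.38, "delta_pos": [-19, -2, 1], "spin": 0}, {"jaw": 0.38, "delta_pos": [-25, -2, 0.9], "spin": 0}, {"jaw": 0.38, "delta_pos": [-31, -2, 0.8], "spin": 0}, {"jaw": 0.38, "delta_pos": [-37, -2, 0.8], "spin": 0}, {"jaw": 0.38, "delta_pos": [-43, -2, 0.7], "spin": 0}, {"jaw": 0.38, "delta_pos": [-47, -2, 0.7], "spin": 0}]'

```text
time_s: 9.65
ee_pos: [418.3, -155.8, 17.3]
ee_rot: [178.3, -1.0, 76.5]
force: [4.4, 15.5, 15.0]
gripper_width: 56.8
```

```bash
python3 look.py 8
```

```text
chute now [[-70.1 -37.8  17.3]] rot [178.33  -0.97  76.49] goal world [ 414.7 -170.4   18.5] delta tool [-15.1  -0.1  -1.4] spin -0.006 F [ 4.4 15.5 15. ] w 56.8 t 9.65
```

View pics/scene8.png

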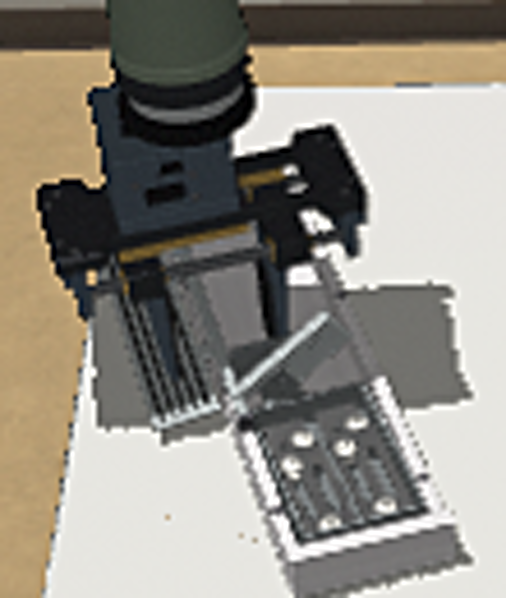

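View pics/top8.png

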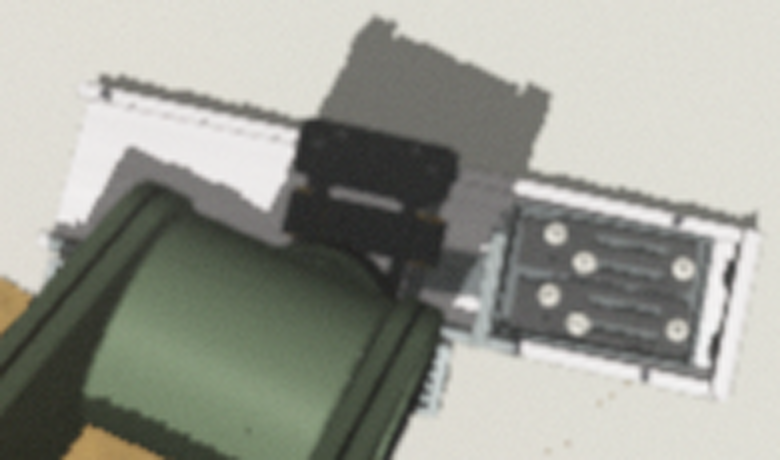

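apply_moves --plan '[{"jaw": 0.38, "delta_pos": [-5, -2, 0.8], "spin": 0}, {"jaw": 0.38, "delta_pos": [-8, -2, 0.8], "spin": 0}, {"jaw": 0.38, "delta_pos": [-11, -2, 0.8], "spin": 0}, {"jaw": 0.38, "delta_pos": [-14, -2, 0.8], "spin": 0}, {"jaw": 0.38, "delta_pos": [-16, -2, 0.8], "spin": 0}, {"jaw": 0.38, "delta_pos": [-18, -2, 0.8], "spin": 0}, {"jaw": 0.38, "delta_pos": [-19, -2, 0.8], "spin": 0}, {"jaw": 0.38, "delta_pos": [-19, -2, 0.8], "spin": 0}]'

```text
time_s: 10.75
ee_pos: [416.1, -164.2, 17.4]
ee_rot: [178.2, -1.9, 76.2]
force: [22.1, 57.9, 15.6]
gripper_width: 56.6
```

```bash
python3 look.py 9
```

```text
chute now [[-61.4 -38.   17.4]] rot [178.18  -1.89  76.25] goal world [ 414.7 -170.4   18.5] delta tool [-6.3  0.1 -1.3] spin -0.01 F [22.1 57.9 15.6] w 56.6 t 10.75
```

View pics/scene9.png

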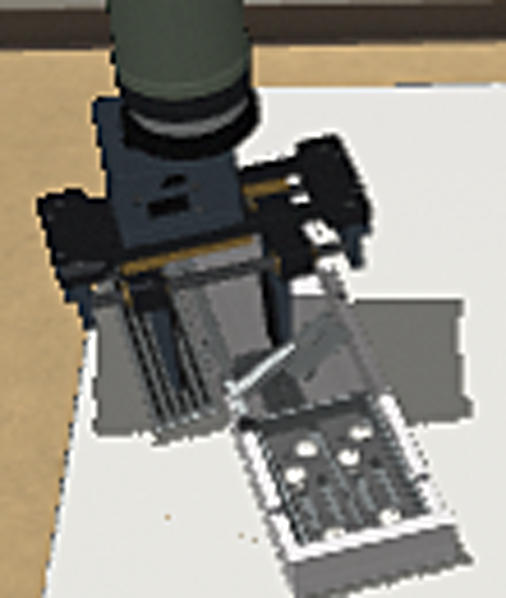

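View pics/top9.png

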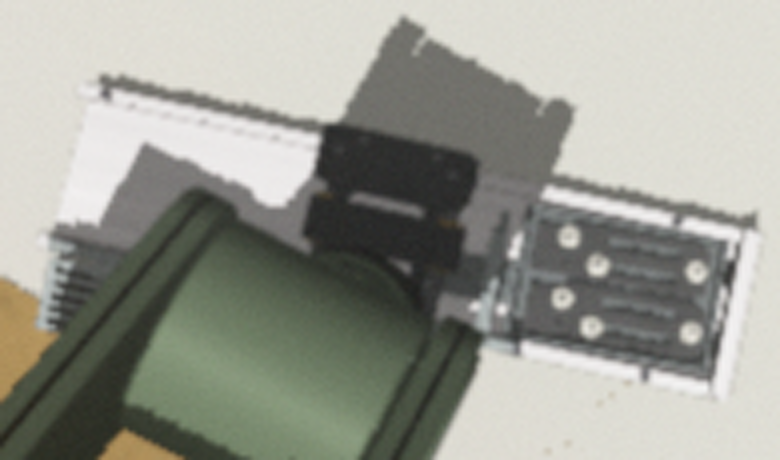

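Contact with the end stop: TCP progress stopped and the push force rose to about 60 N. I'll ease back gently with the gate still held up.

apply_moves --plan '[{"jaw": 0.38, "delta_pos": [-3, -1, 0.8], "spin": 0}, {"jaw": 0.38, "delta_pos": [-1, -1, 0.8], "spin": 0}, {"jaw": 0.38, "delta_pos": [1, -1, 0.8], "spin": 0}, {"jaw": 0.38, "delta_pos": [3, -1, 0.8], "spin": 0}, {"jaw": 0.38, "delta_pos": [5, -1, 0.8], "spin": 0}, {"jaw": 0.38, "delta_pos": [8, -1, 0.9], "spin": 0}, {"jaw": 0.38, "delta_pos": [11, -1, 1], "spin": 0}, {"jaw": 0.38, "delta_pos": [14, -1, 1], "spin": 0}]'

```text
time_s: 11.85
ee_pos: [418.2, -150.8, 16.8]
ee_rot: [178.2, -1.8, 76.3]
force: [-1.3, -3.3, 4.8]
gripper_width: 56.7
```

```bash
python3 look.py 10
```

```text
chute now [[-74.9 -39.   16.8]] rot [178.2   -1.81  76.32] goal world [ 414.7 -170.4   18.5] delta tool [-19.8   1.3  -2.3] spin -0.009 F [-1.3 -3.3  4.8] w 56.7 t 11.85
```

View pics/scene10.png

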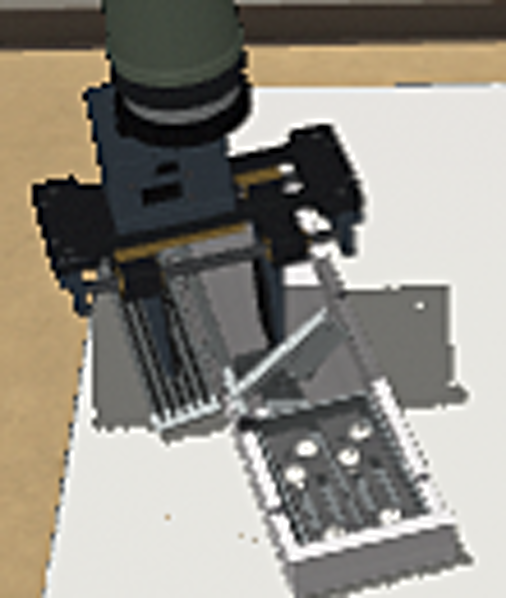

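View pics/top10.png

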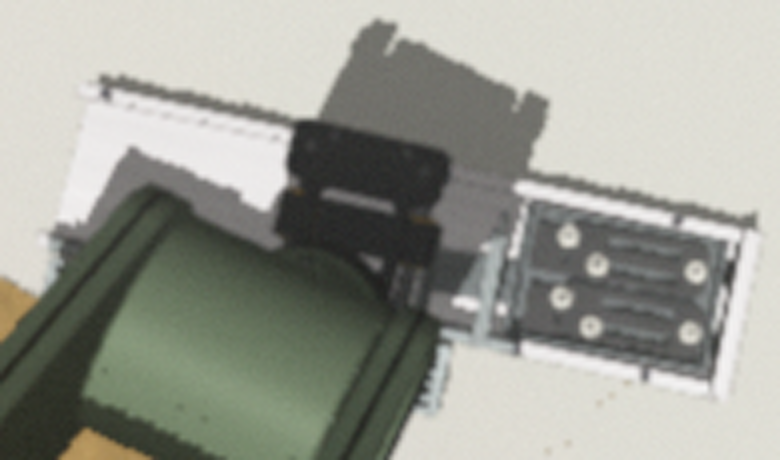

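The tray stayed put when the finger backed off; the bolts are at the same pixels and a gap shows behind the blade. Now I'll let the treadle up and rise clear.

apply_moves --plan '[{"jaw": 0.38, "delta_pos": [0, 0, -3], "spin": 0}, {"jaw": 0.38, "delta_pos": [0, 0, -6], "spin": 0}, {"jaw": 0.38, "delta_pos": [0, 0, -9], "spin": 0}, {"jaw": 0.38, "delta_pos": [0, 0, -12], "spin": 0}, {"jaw": 0.38, "delta_pos": [0, 0, -16], "spin": 0}, {"jaw": 0.38, "delta_pos": [0, 0, -22], "spin": 0}, {"jaw": 0.38, "delta_pos": [0, 0, -35], "spin": 0}, {"jaw": 0.38, "delta_pos": [0, 0, -55], "spin": 0}]'

```text
time_s: 12.95
ee_pos: [416.0, -151.8, 72.3]
ee_rot: [178.2, -1.8, 76.3]
force: [-0.3, -0.5, 0.8]
gripper_width: 56.7
```

apply_moves --plan '[{"jaw": 0.38, "delta_pos": [0, 0, -30], "spin": 0}, {"jaw": 0.38, "delta_pos": [10, 0, -60], "spin": 0}, {"jaw": 0.38, "delta_pos": [40, 0, -90], "spin": 0}, {"jaw": 0.38, "delta_pos": [80, -10, -110], "spin": 0}, {"jaw": 0.38, "delta_pos": [120, -20, -120], "spin": 0}, {"jaw": 0.38, "delta_pos": [160, -30, -120], "spin": 0}, {"jaw": 0.38, "delta_pos": [200, -30, -120], "spin": 0}, {"jaw": 0.38, "delta_pos": [200, -30, -120], "spin": 0}]'

```text
time_s: 13.95
ee_pos: [430.1, 48.5, 198.6]
ee_rot: [178.1, -1.9, 76.5]
force: [0.4, -0.5, 0.6]
gripper_width: 56.3
```

```bash
python3 look.py 11
python3 - <<'E'
from h import *
for t in ('oiler','tape_roll','eraser'):
    cams.grab_frame('top');r=spotter.masks_of('top',t)
    print(t,[(round(q['confidence'],2),q['extent']) for q in r[:1]])
E
```

```text
chute now [[-271.6  -72.8  198.6]] rot [178.15  -1.88  76.54] goal world [ 414.7 -170.4   18.5] delta tool [-222.3   30.3  173.9] spin -0.005 F [ 0.4 -0.5  0.6] w 56.3 t 13.95
oiler [(0.79, [358.4, 180.6, 379.1, 204.8])]
tape_roll [(0.68, [405.3, 247.4, 461.9, 296.4])]
eraser [(0.52, [196.0, 126.7, 218.1, 144.6])]
```

View pics/scene11.png

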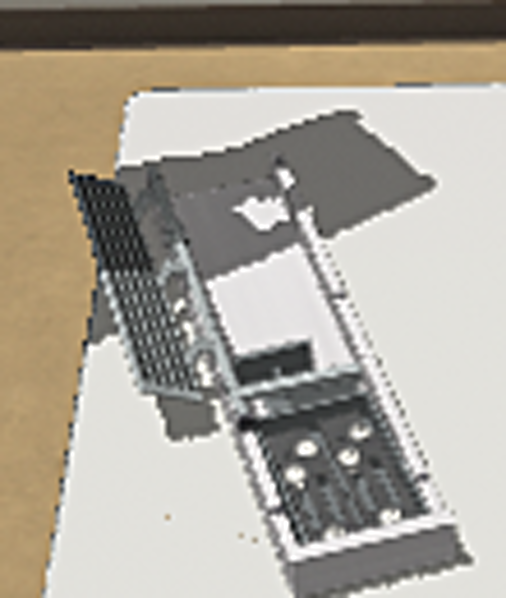

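View pics/top11.png

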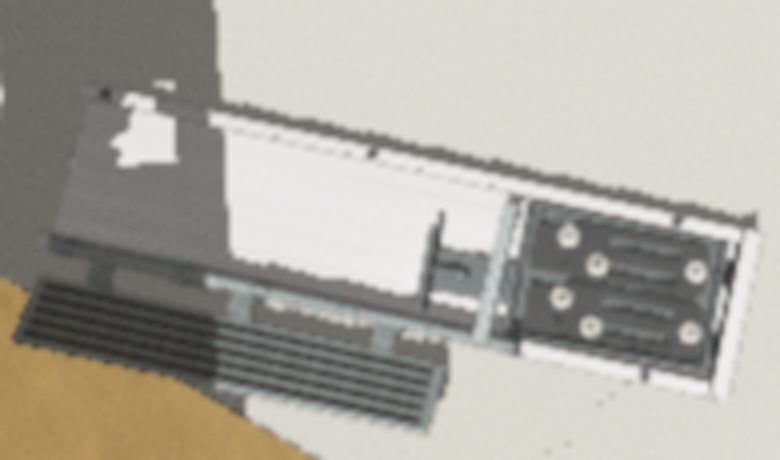

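Run:
```python
from h import *
z=lambda a:(np.array(a,float)+.5)/4-.5+[160,200]
print('front',w2c(back('top',z([(730,240),(712,365)]),28)).round(1),'rear',w2c(back('top',z([(525,203),(507,335)]),28)).round(1),'tab rear',w2c(back('top',z([(432,225),(424,290)]),35)).round(1))
print(w2c(back('top',[(189.5,237)],35)).round(1))
```

```text
front [[117.9  37.4  28. ]
 [122.1 -30.   28. ]] rear [[  4.5  33.1  28. ]
 [ 10.8 -37.9  28. ]] tab rear [[-41.4  10.7  35. ]
 [-37.6 -23.8  35. ]]
[[-215.1   14.1   35. ]]
```

```bash
python3 -c "
from workcell import env
print(env.job_done())"
```

```text
the job is handed in; nothing more can be done
None
```

I handed the job in at about 14 s of the 51 s allowed. The gate is closed behind the tray and the tray is against the end stop. No verdict came back, so this rests on my own checks.

- **Pressing and pushing:** One fingertip held the treadle down with the gate at about 0.5 rad, estimated from the tip height and the pictures. The other fingertip pushed the tab along the chute until the end stop brought it up, with the push force at about 60 N. I then backed off the tab and let the treadle up. The arm now stands clear at 199 mm high with about 0 N on the tool.
- **Tray position:** In the last pictures the tab's rear face is at about x = -39.5 mm (home is -39). The body runs from about +8 to +120 mm, so the tray's origin is at about +64 to +66 mm. The tray did not move when I backed off.
- **Gate and brackets:** In the last pictures the treadle is back at its closed slope, and both brackets lie inside the tray.
- **Things round about:** The oiler, tape roll and eraser are where they were, within a few pixels.
- **Disagreements:** The left and right edge points of the tray differ by 4 to 6 mm in x. That is pixel-reading error or a small turn of up to about 0.08–0.09 rad, right at the 0.08 rad limit. Some hand-picked chute points were up to 2.6 mm off the fit, and one bad pick was 8 mm off.

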